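# Zero the scale under the bowl

## Task

The empty bowl stands on the pan of the scale: zero the scale by lightly pressing its long bar-shaped key down with the fingertips, keeping it down for two seconds, and then withdrawing so that the key springs up again. Do not press the round or the square key, do not push the scale out of its place or lift it, and leave the bowl, the holder, the glass cube and the tweezers untouched.

Things in the scene. Friction and masses are not known exactly. Their poses are not given: they have to be found in the camera images.
- scale: White bench scale, loose on the desk, 0.7 to 1.2 kg, casing 200 x 200 mm, casing top 32 mm above the desk, on four rubber feet. Origin: centre of its underside, at desk level; z up; -x is the front edge with the three grey keys, +y the left side seen from the front. A steel pan (128 mm across, top 43 mm up) is centred 35 mm towards +x from the origin; a dark flat display lies between pan and keys.
- pan (a point): Centre of the pan's upper surface, 43 mm above the desk; the bowl stands there.
- bar_top (a point): Centre of the top face of the long bar-shaped key, 18 mm (along the scale's x) by 44 mm (along the scale's y), at x -78, y -55 mm on the scale. It moves with the key. The top rises 8 mm above the scale's casing (its top is 40 mm above the desk).
- round_top (a point): Centre of the top face of the round key, 20 mm across, at x -78, y +60 mm on the scale. The top rises 8 mm above the scale's casing (its top is 40 mm above the desk).
- square_top (a point): Centre of the top face of the square key, 18 x 18 mm, at x -78, y +10 mm on the scale. The top rises 8 mm above the scale's casing (its top is 40 mm above the desk).
- key_bar (a joint): The long bar-shaped key. Joint value in m: 0 = up, 0.005 = fully down (5 mm travel straight down). Sprung: it starts to give at 1 N, is fully down at 5 N and springs back up by itself.
- key_round (a joint): The round key. Joint value in m: 0 = up, 0.005 = fully down (5 mm travel straight down). Sprung: it starts to give at 1 N, is fully down at 5 N and springs back up by itself.
- key_square (a joint): The square key. Joint value in m: 0 = up, 0.005 = fully down (5 mm travel straight down). Sprung: it starts to give at 1 N, is fully down at 5 N and springs back up by itself.
- bowl: White ceramic bowl, 100 mm across the rim, 45 mm high, loose on the pan, its rim 88 mm above the desk. Origin: centre of its underside, z up.
- holder: Blue plastic pen holder, empty upright cup, 68 mm across, 95 mm high, loose on the desk to the scale's left. Origin: centre of its underside.
- cube: Clear glass cube, 40 mm edges, loose on the desk to the scale's left. Origin: centre of its underside.
- tweezers: Stainless tweezers lying on the desk to the scale's right, about 130 mm long (along x), up to 15 mm wide, 8 mm high, loose. Origin: the middle of their length, at desk level.
Not all that is in view belongs to the job. Of the things shaped like the bowl, the white one is meant.

How it is judged (in metres and radians):
On the way:
1. the bar key is held down with the fingers (at least 3 mm of its 5 mm) for 1.5 s (value of joint key_bar above 0.003 m and contact force between the fingers and scale above 1 N), for 1.5 s.
At the end, for the whole second after the job is handed in: The bar key was held down at least 3 mm for 1.5 s and all keys are up again (1 mm); the scale is still, level and within 10 mm of its start; the bowl stands upright on the pan (within 20 mm of its centre); bowl, holder, cube and tweezers are within 12 mm of their starts (value of joint each of key_bar, key_round, key_square below 0.001 m and distance of scale from where it was at the start of the episode below 0.01 m and angle between scale's own z axis and vertical below 0.05 rad and linear speed of scale below 0.01 m/s and distance of each of bowl, holder, cube, tweezers from where it was at the start of the episode below 0.012 m and horizontal distance between bowl and pan below 0.02 m and angle between bowl's own z axis and vertical below 0.1 rad); the robot touches nothing.
It fails at once if the round or the square key is pressed (more than 1 mm) (value of joint any of key_round, key_square above 0.001 m).
It fails at once if the scale is pressed with more than 18 N: not a light touch (contact force between any of the fingers, the arm and scale above 18 N).
It fails at once if the scale is shifted by more than 10 mm, lifted by more than 6 mm or tipped (distance of scale from where it was at the start of the episode above 0.01 m or height (world z) of scale above 0.006 m or angle between scale's own z axis and vertical above 0.05 rad).
It fails at once if the bowl is touched or moved (contact force between any of the fingers, the arm and bowl above 0.5 N or distance of bowl from where it was at the start of the episode above 0.012 m).
It fails at once if the holder, cube or tweezers are touched or moved (contact force between any of the fingers, the arm and holder above 0.5 N or distance of any of holder, cube, tweezers from where it was at the start of the episode above 0.012 m or contact force between any of the fingers, the arm and cube above 0.5 N or contact force between any of the fingers, the arm and tweezers above 0.5 N).
It also fails if it takes over 32 s, if anything falls off the work surface, if the arm or the gripper's body presses on something with over 40 N, if the wrist force passes 120 N, or if a joint passes its speed limit or range.

## Robot

A 6-joint arm with a two-finger parallel gripper is mounted at the origin on the work surface. World frame = base frame: x ahead of the robot, y to its left, z up, the work surface at z = 0. Lengths are in mm, angles in rad, forces in N, time in s.
With the tool pointing down it reaches from about 400 to 925 mm from the base axis. Payload 12.5 kg.
Tool frame: the origin (TCP) lies where the fingers leave the gripper's body, on its centre line; the fingertips stand 78 mm ahead of it and the grasp point (between the pads) lies 59 mm ahead of it (env.tip_extent is the distance from the TCP to the fingertips, in mm); z points along the fingers, y is the direction in which the jaws open and shut (so a half turn about z gives the same grasp; the last joint's range is limited). The gripper opens to 95 mm and grips with 3 to 60 N. Pads are 20 mm wide; open, the fingers measure 119 mm over their backs; the gripper's body (75 mm by 180 mm) begins 59 mm behind the grasp point.
Start: joints at [-1.363, 0.491, 1.559, -0, 1.092, -0.106], TCP at [192.944, -594.483, 292.261] pointing down, gripper open.
Joint ranges: [-3.1, 3.1], [-0.84, 2.19], [0.05, 2.79], [-1.13, 4.28], [0.06, 2.93], [-2.69, 2.69]. Speed limits (rad/s): [2.22, 2.22, 2.79, 3.14, 3.14, 3.14].

## Interface

Orientations are given as [roll, pitch, yaw] about the fixed x, y, z axes, in that order (R = Rz(yaw) Ry(pitch) Rx(roll)).
In Python, from cell import env gives the robot as it stands. The module is installed in compiled form; this text tells all that it offers.
- The arm moves only by the tool play_rows, never from a script. Its argument "targets" is a list of rows, each an object with "linear": the shift along the tool's x, y, z in mm, a list of three; "turn": the turn about the tool's z in rad. A call has 1 to 20 rows; each row is the pose to reach, as a shift and turn from the pose commanded when the call began, along the tool's axes at that moment; what a row does not reach only later rows make up. A row lasts 1/8 s, in which the tool goes at most 62.5 mm and 10.7 degrees, less where a joint would pass 70% of its speed; a pose out of reach is approached as far as the arm can. A call with a gripper value outside its range is refused whole. "hand" is the finger opening in mm, from 0 to 95.1, set as the call begins (left out, the last holds). The fingers move at their own pace and stop on an object; the grip force is fixed at half the most. Time passes only in rows, so rows that repeat a pose let the fingers close. It gives the time, the measured TCP pose, the force and the opening at its end, in the units of the state.
- env.state(): the state, without advancing time (a new reading comes with each control period).
- env.read_camera(name): name is "scene" or "top" or "wrist"; returns (picture, depth): 480x640x3 uint8, red, green, blue; 480x640 float32, mm along the optical axis (not along the pixel's ray), 0 where there is no reading.
- env.camera_params(name): a dict with "fx", "fy", "cx", "cy" (pixels), "k1" (the pictures are not rectified: a ray, as slopes to the right and down, at radius r is drawn at 1 + k1 r^2 times it, then the intrinsics apply), "R" (3x3) and "t" (3): a world point X has camera coordinates R X + t. Camera axes: x right, y down, z forward; pixel columns grow to the right and rows downward; lengths in mm; the calibration is good to about 2 mm. A picture is of the moment at which its call begins: read the wrist's pose just before it. camera_params takes no time and is no camera call; for the wrist camera it gives the pose at the moment of the call.
- env.job_done(): hands the job in, once; it reports no verdict.
The state is a dict: "t": time; "joints": joint angles; "qvel": joint speeds; "tau": joint torques, N m; "eef_pos": TCP position; "tcp_rot": TCP orientation; "ft_force": force on the tool from outside, world axes, zero at the start; "moment": the same for the moment, N m; "opening": opening from 0.0 (shut) to 1.0 (fully open).
Only numpy, scipy, OpenCV 4.12 (cv2) and the standard library are available. Lean on these libraries where they do the work, as an engineer would, in place of code of your own. Each camera call takes 0.05 s, during which the arm holds its last target.

## Working session

There is one attempt and no reset: what is moved stays moved. The work goes in short steps, Python scripts to look and compute and a tool call to move; the robot and the scene stay as the last step left them, time stands still between calls to the robot, and variables do not carry over. Pictures are saved under pics/ and viewed, and the job is handed in when it is done.

Besides the shell and the picture viewer there is one more tool, called after "Call:" by a JSON object that holds its "fn" and its "kwargs". play_rows: Moves the arm, as the interface text tells. Its arguments: {"type":"object","properties":{"targets":{"type":"array","items":{"type":"object","properties":{"linear":{"type":"array","items":{"type":"number"}},"turn":{"type":"number"}}}},"hand":{"type":"number"}},"required":["targets"]}

```bash
mkdir -p pics; cat > h.py <<'E'
import numpy as np, cv2, pickle
from cell import env
def grab(n,tag):
    p=env.camera_params(n); im,d=env.read_camera(n)
    pickle.dump((p,im,d),open(f'{tag}.pkl','wb')); cv2.imwrite(f'pics/{tag}.png',im[:,:,::-1]); return p,im,d
def ray(p,u,v):
    x,y=(u-p['cx'])/p['fx'],(v-p['cy'])/p['fy']; a,b=x,y
    for _ in range(20):
        s=1+p['k1']*(a*a+b*b); a,b=x/s,y/s
    R=np.array(p['R']);t=np.array(p['t']); return -R.T@t, R.T@np.array([a,b,1.0])
def onz(p,u,v,z):
    c,d=ray(p,u,v); return c+d*(z-c[2])/d[2]
def proj(p,X):
    c=np.array(p['R'])@np.array(X)+np.array(p['t']); a,b=c[0]/c[2],c[1]/c[2]; s=1+p['k1']*(a*a+b*b)
    return p['fx']*a*s+p['cx'],p['fy']*b*s+p['cy']
def tri(ps,uvs):
    A=np.zeros((3,3));B=np.zeros(3)
    for p,(u,v) in zip(ps,uvs):
        c,d=ray(p,u,v); d/=np.linalg.norm(d); M=np.eye(3)-np.outer(d,d);A+=M;B+=M@c
    return np.linalg.solve(A,B)
E
python3 - <<'E'
from h import *
for n in('scene','top','wrist'): p,_,_=grab(n,n+'0'); print(n,p)
print(env.state(),env.tip_extent)
E
```

```text
scene {'fx': 518.299284945493, 'fy': 518.299284945493, 'cx': 324.3418210465209, 'cy': 240.87812947959202, 'k1': 0.03643123430416452, 'R': array([[ 0.89763614,  0.44073264, -0.00202629],
       [ 0.27969189, -0.57318701, -0.77021367],
       [-0.34061975,  0.69080489, -0.63778272]]), 't': array([-550.47141536, -101.04780603, 1153.63996121])}
top {'fx': 578.06511052162, 'fy': 578.06511052162, 'cx': 327.36574862574486, 'cy': 232.9879566738996, 'k1': -0.11455054159746468, 'R': array([[ 1.70219807e-02, -9.99854367e-01,  1.22351108e-03],
       [-9.92804009e-01, -1.70469972e-02, -1.18531006e-01],
       [ 1.18534601e-01,  8.02925789e-04, -9.92949598e-01]]), 't': array([ -8.51864483, 609.96619384, 913.94072978])}
wrist {'fx': 383.99538608625517, 'fy': 383.99538608625517, 'cx': 323.7121389983583, 'cy': 245.02945365183095, 'k1': 0.0052774346673221725, 'R': array([[ 0.30819248, -0.95132319, -0.00126217],
       [-0.91029837, -0.2952869 ,  0.29010779],
       [-0.27635896, -0.08826009, -0.95699314]]), 't': array([-624.54211507,  -32.53786372,  392.13955234])}
{'t': 0.15, 'joints': array([-1.36260913e+00,  4.91411569e-01,  1.55930967e+00, -9.35350515e-06,
        1.09164546e+00, -1.05627809e-01]), 'qvel': array([ 0.00087583, -0.00235495, -0.00322236, -0.00069123, -0.0002352 ,
       -0.00089869]), 'tau': array([ 2.26879478e-03, -6.12897205e+01, -2.58275825e+01,  6.93198270e-02,
        4.73147468e-02, -8.59471197e-05]), 'eef_pos': array([ 192.91314612, -594.37446962,  291.80179887]), 'tcp_rot': array([-3.14082205e+00, -7.33578765e-05,  3.13819289e-01]), 'ft_force': array([-0.22910832, -0.19457017,  0.96662358]), 'moment': array([ 0.031616  ,  0.01677803, -0.0297696 ]), 'opening': 1.001132133324186} 77.60000000000001
```

View pics/top0.png

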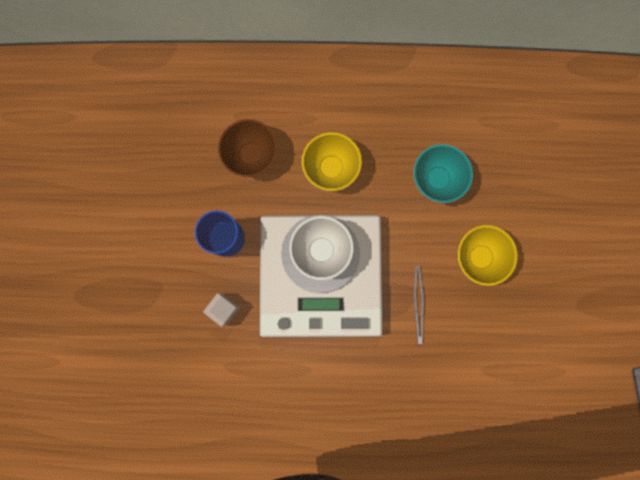

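View pics/scene0.png

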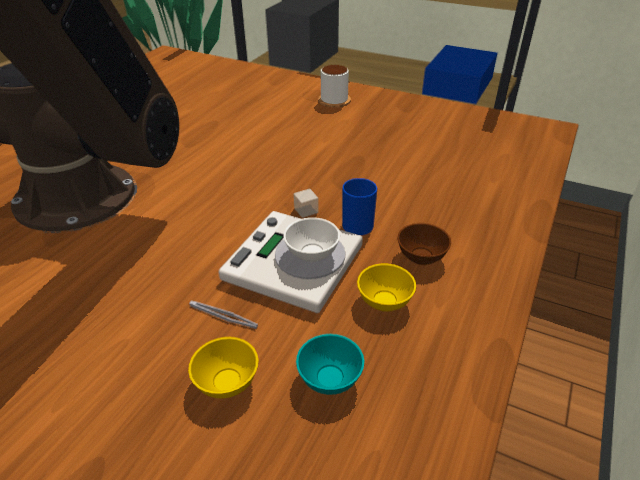

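View pics/wrist0.png

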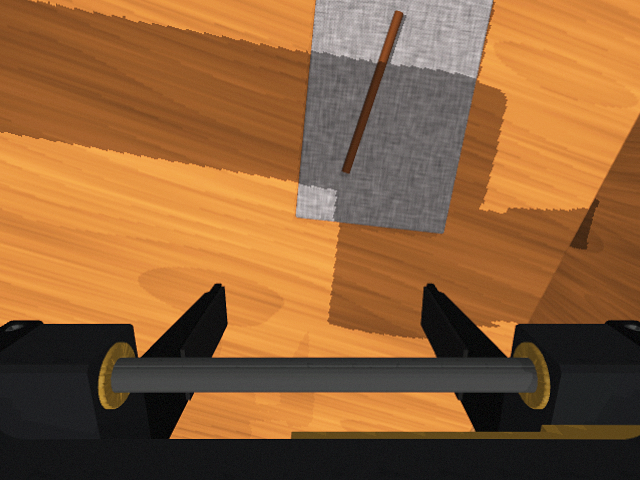

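The top view shows the scale with round key ~(285,323), square ~(315,323), bar ~(355,323), and the white bowl on the pan at (321,248). In the scene view the bar is at ~(241,257). The other bowls (yellow, teal, brown) stand on the desk and aren't part of the job. The wrist camera sees only desk and cloth. Next I measure the key and confirm it in a crop.

```bash
python3 - <<'E'
from h import *
def keys(tag,roi):
    p,im,d=pickle.load(open(tag+'.pkl','rb')); x0,y0,x1,y1=roi
    h=cv2.cvtColor(im,cv2.COLOR_RGB2HSV); m=((h[...,2]<150)&(h[...,1]<70)).astype(np.uint8)
    mm=np.zeros_like(m);mm[y0:y1,x0:x1]=m[y0:y1,x0:x1]
    n,l,s,c=cv2.connectedComponentsWithStats(mm)
    out=[]
    for i in range(1,n):
        if s[i,4]>25:
            print(tag,s[i],c[i],onz(p,*c[i],40).round(1)); out.append(c[i])
    return p,im
p,im=keys('top0',(264,314,378,333)); p2,im2=keys('scene0',(228,214,282,268))
a=cv2.resize(im[290:345,250:390],None,fx=5,fy=5,interpolation=cv2.INTER_CUBIC); b=cv2.resize(im2[205:285,215:285],None,fx=5,fy=5,interpolation=cv2.INTER_CUBIC)
cv2.imwrite('pics/cropa.png',a[:,:,::-1]);cv2.imwrite('pics/cropb.png',b[:,:,::-1])
E
```

```text
top0 [278 318  13  11 119] [284.07563025 323.05882353] [462.1  69.2  40. ]
top0 [309 318  13  11 120] [314.95833333 323.04166667] [463.1  19.4  40. ]
top0 [341 318  28  11 302] [354.58940397 322.97682119] [464.2 -44.5  40. ]
scene0 [267 218  10   9  78] [271.41025641 221.98717949] [467.6  62.4  40. ]
scene0 [253 231  13  11  94] [258.4787234  236.35106383] [468.4  13.4  40. ]
scene0 [256 239  26  20  52] [267.55769231 251.15384615] [505.9 -15.9  40. ]
scene0 [230 247  21  20 225] [240.12888889 256.94222222] [469.8 -51.2  40. ]
scene0 [274 256   8  12  65] [277.8 262.8] [538.5 -35.1  40. ]
```

View pics/cropa.png

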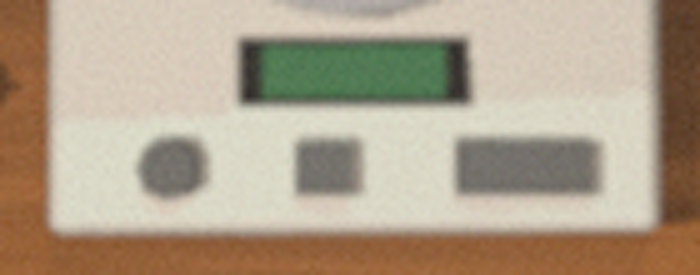

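View pics/cropb.png

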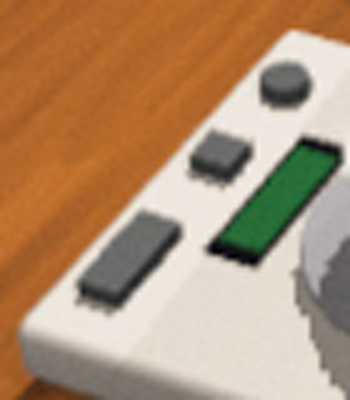

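```bash
cat > g.py <<'E'
from h import *
from scipy.spatial.transform import Rotation as Ro
def shift(X,yaw):
    s=env.state(); R=Ro.from_euler('xyz',s['tcp_rot']).as_matrix()
    print('t',s['t'],'pos',s['eef_pos'].round(1),'rot',s['tcp_rot'].round(4),'f',s['ft_force'].round(2),'q',s['joints'].round(2))
    print('linear',(R.T@(np.array(X)-s['eef_pos'])).round(1),'turn',round(s['tcp_rot'][2]-yaw,4))
E
python3 - <<'E'
from g import *
pt,ps,pw=[pickle.load(open(n+'0.pkl','rb'))[0] for n in('top','scene','wrist')]
for n,a,b in(('bar',(354.6,323),(240.1,256.9)),('sq',(315,323),(258.5,236.4)),('rd',(284.1,323),(271.4,222))):
    X=tri([pt,ps],[a,b]); print(n,X.round(1),proj(pt,X),proj(ps,X))
R=np.array(pw['R']); print('cam-tcp',(-R.T@pw['t']-env.state()['eef_pos']).round(1),-R.T@pw['t'], R[2])
shift([440,-45,250],0.02)
E
```

```text
bar [464.2 -44.7  32.7] (np.float64(354.4927863304718), np.float64(322.8454045103696)) (np.float64(239.9308378631377), np.float64(256.9113703173621))
sq [463.3  19.8  33.4] (np.float64(314.8322338315367), np.float64(322.74569778765385)) (np.float64(258.2398969787363), np.float64(236.42074049014383))
rd [462.2  69.9  33. ] (np.float64(283.9878705261008), np.float64(322.82450183511406)) (np.float64(271.22870237502485), np.float64(222.0157192921376))
cam-tcp [78.3 25.2 92.1] [ 271.2312987  -569.1391278   383.92607412] [-0.27635896 -0.08826009 -0.95699314]
t 0.15 pos [ 192.9 -594.4  291.8] rot [-3.1408e+00 -1.0000e-04  3.1380e-01] f [-0.23 -0.19  0.97] q [-1.36  0.49  1.56 -0.    1.09 -0.11]
linear [ 404.6 -446.2   42.2] turn 0.2938
```

Call:
{"fn": "play_rows", "kwargs": {"hand": 0, "targets": [{"linear":[15,-15,0],"turn":0.01},{"linear":[45,-46,0],"turn":0.03},{"linear":[80,-82,0],"turn":0.05},{"linear":[120,-123,0],"turn":0.08},{"linear":[160,-164,0],"turn":0.11},{"linear":[200,-205,0],"turn":0.14},{"linear":[240,-246,5],"turn":0.17},{"linear":[280,-287,10],"turn":0.2},{"linear":[320,-328,15],"turn":0.23},{"linear":[360,-368,20],"turn":0.26},{"linear":[395,-404,25],"turn":0.28},{"linear":[415,-425,30],"turn":0.29},{"linear":[425,-435,32],"turn":0.294},{"linear":[428,-438,32],"turn":0.294},{"linear":[428,-438,32],"turn":0.294},{"linear":[428,-438,32],"turn":0.294}]}}

```text
t: 2.15
eef_pos: [464.6, -46.5, 260.4]
tcp_rot: [3.141, -0.0, 0.019]
ft_force: [-0.5, -0.8, 0.2]
opening: 0.004
```

```bash
python3 - <<'E'
from g import *
shift([465,-45,260],0.02)
p,im,d=grab('wrist','w1')
print([proj(p,X) for X in ([464,-45,40],[464,-45,33])])
E
```

```text
t 2.15 pos [464.6 -46.5 260.4] rot [ 3.1414e+00 -2.0000e-04  1.8700e-02] f [-0.48 -0.8   0.17] q [-0.24  0.31  1.97 -0.    0.86  1.31]
linear [ 0.4 -1.5  0.4] turn -0.0013
[(np.float64(321.82960272522445), np.float64(231.552523607618)), (np.float64(321.86673763144836), np.float64(229.46246479867034))]
```

View pics/w1.png

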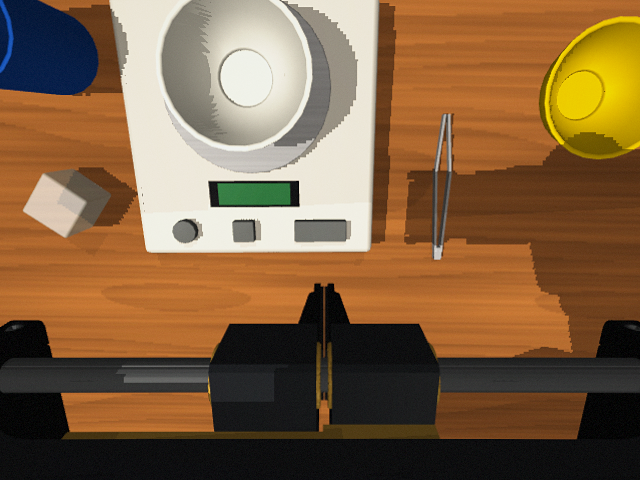

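The wrist view shows the bar key at ~(320,230), the square at (244,231), the round at (185,231), and the shut fingertips at (325,290). The bar is where I predicted it; next I check its height.

```bash
python3 - <<'E'
from g import *
p,im,d=pickle.load(open('w1.pkl','rb'))
m=np.zeros((480,640),np.uint8); m[215:248,285:355]=((im.max(2)<140)[215:248,285:355])
n,l,s,c=cv2.connectedComponentsWithStats(m); i=1+s[1:,4].argmax(); print(s[i],c[i])
pt=pickle.load(open('top0.pkl','rb'))[0]; ps=pickle.load(open('scene0.pkl','rb'))[0]
print('onz40',onz(p,*c[i],40).round(1)); print('w+top',tri([p,pt],[c[i],(354.6,323)]).round(1),'w+scene',tri([p,ps],[c[i],(240.1,256.9)]).round(1))
for nm in('w1','top0','scene0'):
    q,_,dd=pickle.load(open(nm+'.pkl','rb')); uv={'w1':c[i],'top0':(354.6,323),'scene0':(240,255)}[nm]
    u,v=map(int,np.round(uv)); z=np.median(dd[v-2:v+3,u-3:u+4]); o,r=ray(q,*uv); print(nm,'depth',z,(o+r*z).round(1))
u,v=320,246; z=np.median(d[v-1:v+2,315:325]); o,r=ray(p,u,v); print('casing',(o+r*z).round(1))
shift([464,-45,121.6],0.02)
E
```

```text
[ 295  220   52   22 1107] [320.17073171 230.17073171]
onz40 [465.2 -43.6  40. ]
w+top [464.2 -44.1  36.8] w+scene [463.2 -43.4  31.5]
w1 depth 322.71298 [465.2 -43.6  40.1]
top0 depth 928.9125 [464.2 -44.5  40.3]
scene0 depth 937.5119 [466.3 -46.4  39.6]
casing [448.8 -43.6  31.8]
t 2.2 pos [464.7 -46.5 260.4] rot [ 3.1414e+00 -1.0000e-04  1.8700e-02] f [-0.37 -1.03  0.33] q [-0.24  0.31  1.97 -0.    0.86  1.31]
linear [ -0.6  -1.5 138.8] turn -0.0013
```

Depth readings from all three cameras put the key top at about (465, -44.3, 40) and the casing at z 32, as the text says. The two-view triangulation came out lower (31–37) because the mask includes the key's sides. I descend to about 6 mm above the key.

Call:
{"fn": "play_rows", "kwargs": {"targets": [{"linear":[0,-1,10],"turn":0},{"linear":[0,-2,30],"turn":0},{"linear":[0,-2,55],"turn":0},{"linear":[0,-2,80],"turn":0},{"linear":[0,-2,105],"turn":0},{"linear":[0,-2,122],"turn":0},{"linear":[0,-2,132],"turn":0},{"linear":[0,-2,137],"turn":0},{"linear":[0,-2,137],"turn":0},{"linear":[0,-2,137],"turn":0}]}}

```text
t: 3.45
eef_pos: [465.0, -43.8, 123.7]
tcp_rot: [3.141, -0.001, 0.02]
ft_force: [0.2, 0.3, 0.7]
opening: 0.005
```

```bash
python3 - <<'E'
from g import *
shift([465,-44.3,117.6],0.02)
p,im,d=grab('wrist','w2'); p,im,d=grab('scene','s2')
cv2.imwrite('pics/s2c.png',cv2.resize(im[180:300,190:340],None,fx=5,fy=5,interpolation=cv2.INTER_CUBIC)[:,:,::-1])
E
```

```text
t 3.45 pos [465.  -43.8 123.7] rot [ 3.1413e+00 -8.0000e-04  1.9700e-02] f [0.17 0.34 0.65] q [-0.24  0.54  2.1  -0.    0.5   1.32]
linear [0.  0.5 6.1] turn -0.0003
```

View pics/w2.png

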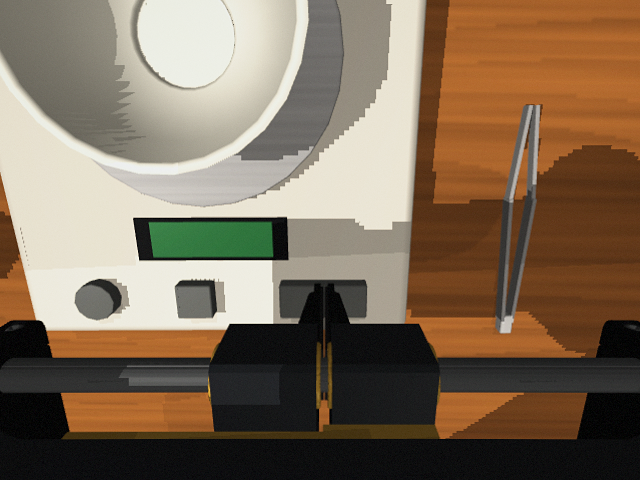

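View pics/s2c.png

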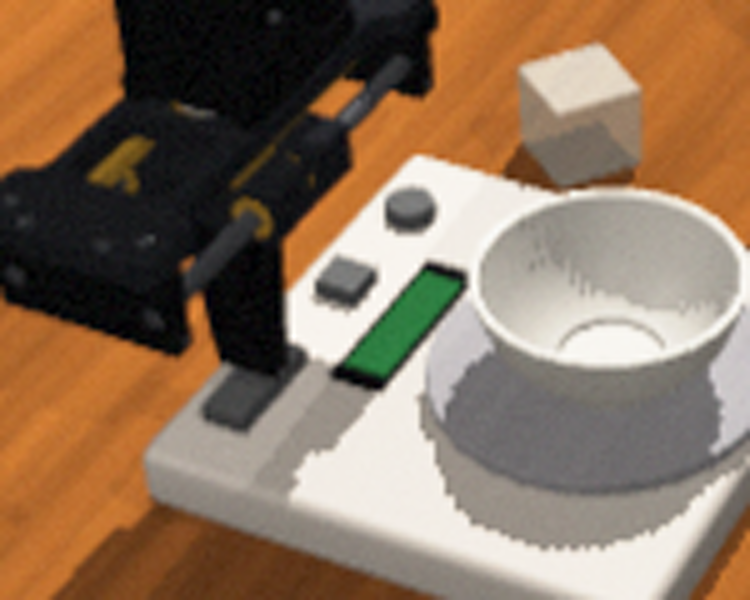

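The fingertips hang over the bar key (wrist picture, fingers ~(325,285) over the bar 280–366; scene crop agrees), with everything else clear. I press slowly and watch the force.

Call:
{"fn": "play_rows", "kwargs": {"targets": [{"linear":[0,0,2],"turn":0},{"linear":[0,0,4],"turn":0},{"linear":[0,0,5],"turn":0},{"linear":[0,0,6],"turn":0},{"linear":[0,0,7],"turn":0},{"linear":[0,0,8],"turn":0},{"linear":[0,0,8.5],"turn":0},{"linear":[0,0,8.5],"turn":0}]}}

```text
t: 4.55
eef_pos: [464.8, -43.8, 114.7]
tcp_rot: [3.142, 0.0, 0.02]
ft_force: [-1.6, 0.5, 4.2]
opening: 0.001
```

At z 114.7 the key is ~2.9 mm down and the force of ~3.5–4 N matches the spring. I go 1.3 mm further and hold just over 2 s.

Call:
{"fn": "play_rows", "kwargs": {"targets": [{"linear":[0,0,0.6],"turn":0},{"linear":[0,0,1.1],"turn":0},{"linear":[0,0,1.3],"turn":0},{"linear":[0,0,1.3],"turn":0},{"linear":[0,0,1.3],"turn":0},{"linear":[0,0,1.3],"turn":0}]}}

```text
t: 5.3
eef_pos: [464.8, -43.8, 113.4]
tcp_rot: [3.142, 0.0, 0.02]
ft_force: [-1.5, 0.2, 4.4]
opening: 0.006
```

```bash
python3 - <<'E'
from g import *
shift([465,-44.3,113.5],0.02)
p,im,d=grab('scene','s3')
cv2.imwrite('pics/s3c.png',cv2.resize(im[180:300,190:340],None,fx=5,fy=5,interpolation=cv2.INTER_CUBIC)[:,:,::-1])
p,im,d=grab('wrist','w3')
m=np.zeros((480,640),bool)
for x0,x1 in((255,300),(345,390)):
  sub=d[285:330,x0:x1]; 
  for v in range(288,330,6):
    print([round(float((ray(p,u,v)[0]+ray(p,u,v)[1]*d[v,u])[2]),1) for u in range(x0,x1,6)])
E
```

```text
t 5.3 pos [464.8 -43.8 113.4] rot [3.1415 0.     0.0198] f [-1.55  0.15  4.41] q [-0.24  0.56  2.11 -0.    0.47  1.32]
linear [ 0.2  0.5 -0.1] turn -0.0002
[31.4, 31.8, 31.6, 31.7, 33.1, 32.4, 32.7, 33.3]
[31.8, 30.8, 31.0, 32.0, 36.0, 35.6, 36.0, 34.9]
[31.8, 33.0, 32.1, 32.9, 35.7, 36.1, 35.0, 37.2]
[32.7, 30.4, 31.8, 31.7, 35.1, 35.7, 34.3, 35.7]
[31.8, 32.5, 32.2, 31.8, 35.8, 35.0, 35.9, 35.3]
[31.3, 32.1, 32.0, 31.9, 34.9, 36.3, 34.9, 35.3]
[119.0, 119.0, 119.4, 118.7, 118.6, 116.9, 118.9, 118.0]
[32.4, 33.5, 33.6, 32.4, 32.6, 32.9, 31.3, 31.6]
[35.6, 35.6, 37.2, 35.2, 31.6, 32.0, 31.9, 32.0]
[37.0, 34.3, 35.3, 34.8, 32.0, 31.7, 31.3, 31.3]
[35.2, 34.7, 34.8, 34.7, 31.9, 31.6, 31.8, 31.8]
[64.4, 36.0, 35.5, 33.9, 32.5, 31.6, 32.5, 31.7]
[70.1, 36.2, 35.3, 36.4, 31.3, 32.4, 31.8, 32.3]
[118.8, 118.8, 118.7, 119.4, 118.3, 119.5, 119.3, 118.4]
```

View pics/s3c.png

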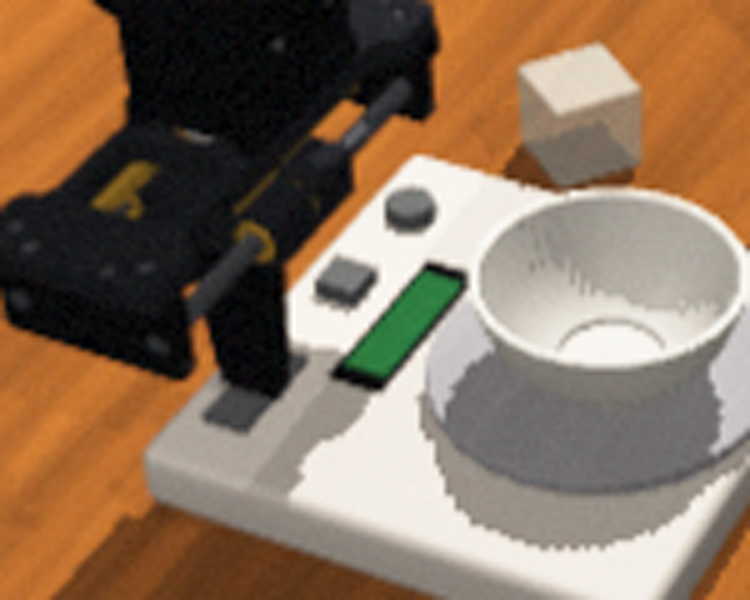

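The key top now measures ~35.5 mm, so it is ~4.4 mm down at about 4.4 N. The other keys are up and the bowl hasn't moved. I hold for 2 s.

Call:
{"fn": "play_rows", "kwargs": {"targets": [{"linear":[0,0,0]},{"linear":[0,0,0]},{"linear":[0,0,0]},{"linear":[0,0,0]},{"linear":[0,0,0]},{"linear":[0,0,0]},{"linear":[0,0,0]},{"linear":[0,0,0]},{"linear":[0,0,0]},{"linear":[0,0,0]},{"linear":[0,0,0]},{"linear":[0,0,0]},{"linear":[0,0,0]},{"linear":[0,0,0]},{"linear":[0,0,0]},{"linear":[0,0,0]}]}}

```text
validation failed for argument at $.ta...
```

Call:
{"fn": "play_rows", "kwargs": {"targets": [{"linear":[0,0,-1]},{"linear":[0,0,-2.5]},{"linear":[0,0,-4.5]},{"linear":[0,0,-7]},{"linear":[0,0,-12]},{"linear":[0,0,-25]},{"linear":[0,0,-45]},{"linear":[0,0,-70]},{"linear":[0,0,-95]},{"linear":[0,0,-120]},{"linear":[0,0,-138]},{"linear":[0,0,-146]},{"linear":[0,0,-147]},{"linear":[0,0,-147]},{"linear":[0,0,-147]}]}}

```text
validation failed for argument at $.ta...
```

```bash
python3 - <<'E'
from g import *
shift([465,-44.3,260],0.02)
p,im,d=grab('wrist','w4')
p0,_,_=pickle.load(open('w1.pkl','rb'))
for c in ([464.6,-44,40],[463.3,19.6,40],[462.3,69.5,40]):
    u,v=np.round(proj(p,c)).astype(int); z=np.median(d[v-2:v+3,u-3:u+4]); o,r=ray(p,u,v); print((o+r*z).round(1))
a=pickle.load(open('top0.pkl','rb'))[1]; q,b,_=grab('top','t4'); 
s0=pickle.load(open('scene0.pkl','rb'))[1]; q,s4,_=grab('scene','s4')
D=cv2.absdiff(s0,s4).max(2)[180:400,180:460]; print('scene diff >60 px',(D>60).sum())
cv2.imwrite('pics/s4d.png',np.hstack([s4[180:400,180:460,::-1],cv2.merge([D]*3)]))
E
```

```text
t 5.4 pos [464.8 -43.8 113.4] rot [ 3.1415e+00 -1.0000e-04  1.9800e-02] f [-1.56 -0.06  4.86] q [-0.24  0.56  2.11 -0.    0.47  1.32]
linear [   0.2    0.5 -146.6] turn -0.0002
[474.5 -43.7  59.8]
[463.4  19.7  39.9]
[462.4  69.5  39.8]
scene diff >60 px 5329
```

View pics/s4d.png

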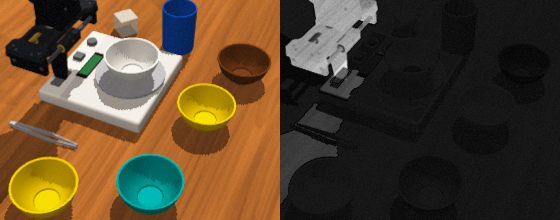

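View pics/w4.png

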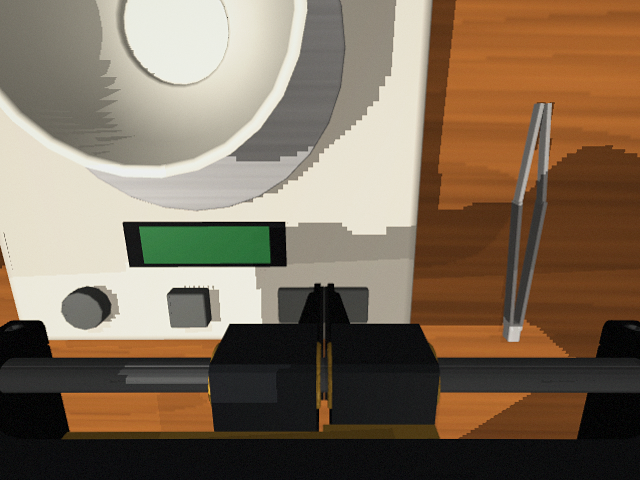

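Both calls were refused because the turn was missing, so the arm hasn't moved and still holds the key down. The pictures show the same pressed state. I send the hold again with turns.

Call:
{"fn": "play_rows", "kwargs": {"targets": [{"linear":[0,0,0],"turn":0},{"linear":[0,0,0],"turn":0},{"linear":[0,0,0],"turn":0},{"linear":[0,0,0],"turn":0},{"linear":[0,0,0],"turn":0},{"linear":[0,0,0],"turn":0},{"linear":[0,0,0],"turn":0},{"linear":[0,0,0],"turn":0},{"linear":[0,0,0],"turn":0},{"linear":[0,0,0],"turn":0},{"linear":[0,0,0],"turn":0},{"linear":[0,0,0],"turn":0},{"linear":[0,0,0],"turn":0},{"linear":[0,0,0],"turn":0},{"linear":[0,0,0],"turn":0},{"linear":[0,0,0],"turn":0}]}}

```text
t: 7.55
eef_pos: [464.8, -43.8, 113.4]
tcp_rot: [3.141, -0.0, 0.02]
ft_force: [-1.3, 0.5, 4.0]
opening: 0.001
```

Call:
{"fn": "play_rows", "kwargs": {"targets": [{"linear":[0,0,-1],"turn":0},{"linear":[0,0,-2.5],"turn":0},{"linear":[0,0,-4.5],"turn":0},{"linear":[0,0,-7],"turn":0},{"linear":[0,0,-12],"turn":0},{"linear":[0,0,-25],"turn":0},{"linear":[0,0,-45],"turn":0},{"linear":[0,0,-70],"turn":0},{"linear":[0,0,-95],"turn":0},{"linear":[0,0,-120],"turn":0},{"linear":[0,0,-138],"turn":0},{"linear":[0,0,-146],"turn":0},{"linear":[0,0,-147],"turn":0},{"linear":[0,0,-147],"turn":0},{"linear":[0,0,-147],"turn":0}]}}

```text
t: 9.43
eef_pos: [464.7, -43.7, 259.8]
tcp_rot: [-3.141, 0.001, 0.02]
ft_force: [-0.6, -1.1, -0.6]
opening: 0.006
```

```bash
python3 - <<'E'
from g import *
shift([465,-44.3,260],0.02)
p,im,d=grab('wrist','w5')
for c in ([464.6,-44,40],[463.3,19.6,40],[462.3,69.5,40]):
    u,v=np.round(proj(p,c)).astype(int); z=np.median(d[v-2:v+3,u-3:u+4]); o,r=ray(p,u,v); print((o+r*z).round(1))
def sq(p,im):
    m=np.zeros((480,640),np.uint8); m[215:250,165:355]=((im.max(2)<140)[215:250,165:355])
    n,l,s,c=cv2.connectedComponentsWithStats(m); print([onz(p,*c[i],40).round(1)[:2] for i in range(1,n) if s[i,4]>200])
sq(*pickle.load(open('w1.pkl','rb'))[:2]); sq(p,im)
s0=pickle.load(open('scene0.pkl','rb'))[1]; q,s4,_=grab('scene','s5')
D=cv2.absdiff(s0,s4).max(2)[180:400,180:460]; print('scene diff >60 px',(D>60).sum())
cv2.imwrite('pics/s5d.png',np.hstack([s4[180:400,180:460,::-1],cv2.merge([D]*3)]))
E
```

```text
t 9.425 pos [464.7 -43.7 259.8] rot [-3.1414e+00  1.1000e-03  1.9800e-02] f [-0.55 -1.13 -0.59] q [-0.24  0.31  1.97 -0.    0.86  1.32]
linear [ 0.3  0.6 -0.2] turn -0.0002
[464.4 -43.9  39.9]
[463.1  19.9  39.7]
[462.2  69.4  40. ]
[array([462.9,  69.7]), array([463.9,  20.5]), array([465.2, -43.6])]
[array([462.9,  69.6]), array([464.1,  20.5]), array([465.3, -43.4])]
scene diff >60 px 1924
```

View pics/s5d.png

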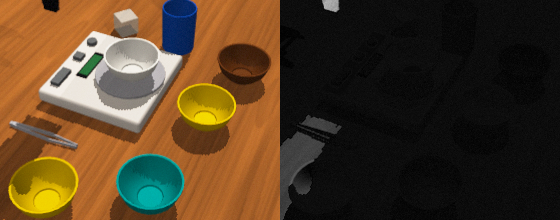

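View pics/w5.png

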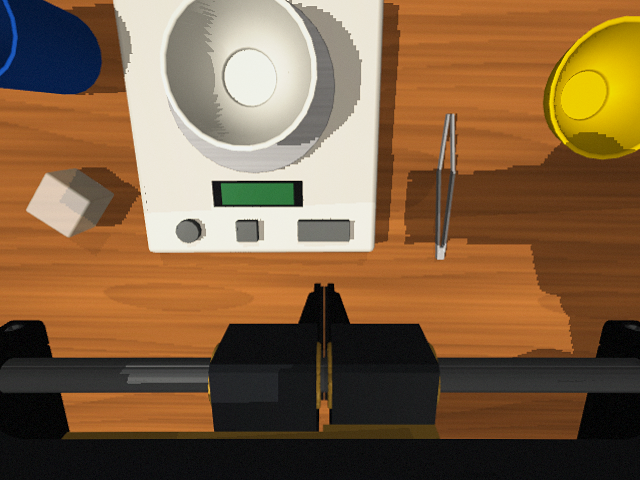

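All three keys are up at 40 mm, and the scale has moved by no more than 0.2 mm. The scene difference shows only the arm and its shadow. I hand the job in.

```bash
python3 -c "
from cell import env
print(env.job_done())"
```

```text
the job is handed in; nothing more can be done
None
```

I pressed the bar key with the shut fingertips, held it down for more than 2 s, and withdrew straight up. The job is handed in, at about 9.5 s of the 32 s allowed. During the hold the key was about 4.4 mm down and the force at each reading was 4 to 5 N.

**Last checks:**
- **Keys:** all three tops measure about 40 mm, so every key is up again.
- **Scale:** the keys' positions before and after agree to 0.2 mm, so the scale stayed in place.
- **Other things:** before-and-after pictures of the bowl, holder, cube and tweezers differ only by the arm and its shadow.
- **Robot:** it hangs about 140 mm above the keys, touching nothing.

**What disagreed or failed:**
- **Key height:** two-view triangulation put the key top at 31–37 mm, because the mask took in the key's sides. I went by the depth readings of all three cameras (39.6–40.3 mm), and the contact force agreed with them.
- **Refused calls:** two move calls were refused because the turn was missing. The arm did not move, so the key simply stayed down a little longer.

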